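# Clear the ballast weights off the breadboard into the tote and shut the gate

## Robot

A 7-joint arm with a two-finger parallel gripper is mounted at the origin on the work surface. World frame = base frame: x ahead of the robot, y to its left, z up, the work surface at z = 0. Lengths are in m, angles in degrees, forces in N, time in s.
With the tool pointing down it reaches from about 0.425 to 1.025 m from the base axis. Payload 9.4 kg.
Tool frame: the origin (TCP) lies at the centre of the arm's flange, where the gripper is bolted on; the fingertips stand 173 mm ahead of it and the grasp point (between the pads) lies 155 mm ahead of it (arm.finger_overhang is the distance from the TCP to the fingertips, in m); y points along the fingers, x is the direction in which the jaws open and shut, and the axes are right-handed (so a half turn about y gives the same grasp; the last joint's range is limited). The gripper opens to 85 mm and grips with 20 to 120 N. Pads are 22 mm wide; open, the fingers measure 114 mm over their backs; the gripper's body (76 mm by 85 mm) begins 54 mm behind the grasp point. The pads swing forward as they close: fully open they stand 13 mm farther back than shut.
Start: joints at [-75.441, 34.337, -0.143, 91.639, 0.103, 54.024, -4.572], TCP at [0.235, 0.686, 0.405] pointing down, gripper open.
Joint ranges: [-147.43, 147.43], [-19.82, 112.94], [-74.19, 73.91], [6.32, 146.72], [-59.91, 239.91], [6.04, 106.73], [-150.56, 150.56]. Speed limits (degrees/s): [127.2, 127.2, 172.46, 172.46, 180, 180, 180].

## Interface

Orientations are given as a 3x3 rotation matrix whose columns are the frame's x, y, z axes.
In Python, from plant import arm gives the robot as it stands.
- The arm moves only by the shell command python3 -m inch 'ROWS' [FORCE]. ROWS is JSON, a list of rows, each a list of 7 numbers: the turn, a rotation vector about the world's x, y, z in units of 5 degrees (1.0 is 5 degrees), then the shift along the world's x, y, z in m, then the finger opening in m, from 0 to 0.0854. In form: [[wx, wy, wz, dx, dy, dz, gripper], ...]. A call has 1 to 5 rows; each row is the pose to reach, as a shift and turn from the pose commanded when the call began; what a row does not reach only later rows make up. A row lasts 1/12 s, in which the tool goes at most 41.7 mm and 7.16 degrees, less where a joint would pass 70% of its speed; a pose out of reach is approached as far as the arm can. A call with a gripper value outside its range is refused whole. The fingers move at their own pace and stop on an object; FORCE is the grip in N (left out, the last holds). Time passes only in rows, so rows that repeat a pose let the fingers close. It gives the time, the measured TCP pose, the force and the opening at its end, in the units of the state.
- arm.get_obs(): the state, without advancing time (a new reading comes with each control period).
- arm.get_image(name): name is "side" or "top"; returns a dict with "pixels" (480x640x3 uint8, red, green, blue), "z_map" (480x640 float32, m along the optical axis (not along the pixel's ray), 0 where there is no reading), "fx", "fy", "cx", "cy" (pixels), "R" (3x3) and "t" (3): a world point X has camera coordinates R X + t. Camera axes: x right, y down, z forward; pixel columns grow to the right and rows downward; lengths in m; the calibration is good to about 2 mm. A picture is of the moment at which its call begins.
- arm.close_job(): hands the job in, once; it reports no verdict.
The state is a dict: "t": time; "joint_pos": joint angles; "joint_velocities": joint speeds; "joint_torque": joint torques, N m; "position": TCP position; "tool_rot": TCP orientation; "ft_force": force on the tool from outside, world axes, zero at the start; "wrist_torque": the same for the moment, N m; "grip_width": opening from 0.0 (shut) to 1.0 (fully open).
Only numpy, scipy, OpenCV 4.12 (cv2) and the standard library are available. Lean on these libraries where they do the work, as an engineer would, in place of code of your own. Each camera call takes 0.05 s, during which the arm holds its last target.

## Task

Clear the two heavy steel weights, one square and one round, off the raised breadboard: slide each along the board (do not lift them) and out through the open gateway, so that it tips over the edge into the grey tote below. When both are lying in the tote, swing the hinged gate fully shut across the gateway and let go of everything. Leave the two optics mounts and the screwdriver where they are.

Things in the scene. Friction and masses are not known exactly. Their poses are not given: they have to be found in the camera images.
- breadboard: Fixed black board on steel posts, top face 165 mm above the table. Origin on the table surface; in its frame the board spans x -170 to +190, y -230 to +230 mm. +y is the way out: an aluminium fence 8 mm thick, 40 mm high, centre line y = +224, has a gateway from x = -100 to +90 mm. No fence on the other edges.
- lip (a point): Point on the board's top face in its frame at x = -10, y = +230 mm: the middle of the outer edge beneath the gateway, over which the weights tip; axes as the board's.
- tote: Fixed grey open bin on the table just outside the gateway, about 6 mm from the board's edge: 340 (x) x 220 (y) x 150 mm high outside, walls and floor 5 mm, rim 15 mm below the board's top. Origin: centre of its underside; axes parallel to the board's.
- slab: Loose square solid steel weight, 95 x 95 x 30 mm, about 2.1 kg, lying flat on the board; too wide to grip. Origin: centre of its underside, z up, x and y along its sides. Sliding it takes about 9 to 17 N. It tips over the edge by itself once its centre is past the edge.
- round: Loose round solid steel weight, 105 mm diameter, 30 mm thick, about 2.0 kg, lying flat on the board; too wide to grip. Origin: centre of its underside. Sliding it takes about 8 to 16 N. Either weight may be the one nearer the gateway; they lie one behind the other.
- gate (a joint): Angle (rad) of the aluminium gate about its upright hinge: 0 = shut in line with the fence (end stop); grows as it swings outwards over the tote; 1.57 = straight out along the board's +y; stop at 2.1. Starts between 1.4 and 1.9, stays where left (about 0.12 N m of friction). Shutting turns it clockwise seen from above.
- gate_hinge (a point): On the gate's upright hinge axis, 30 mm above the board's top (board frame x -106, y +224). x axis: along the gate to its free end; y axis: out of its outer face, the one to push when shutting; z up. The gate reaches from 5 to 195 mm from the axis, is 6 mm thick (3 mm each side of the axis) and spans 4 to 59 mm above the board's top.
- gate_mid (a point): Middle of the gate's outer face, 100 mm from the hinge axis, 30 mm above the board's top; axes as at gate_hinge.
- mirror_mount: Bystander standing on the board near the fence beside the gateway (board's +x side): aluminium base 50 x 50 x 10 mm, thin post, small black square mirror holder, 103 mm high. Origin: centre of its underside.
- lens_mount: Bystander standing on the board along its +x side: aluminium base 50 x 50 x 10 mm, thin post, round black lens holder 36 mm across, 103 mm high. Origin: centre of its underside.
- screwdriver: Bystander: screwdriver lying on the table to the right of the board (-y).

How it is judged (in metres and radians):
On the way, in this order (a step that is already met when the one before it is completed fails the run):
1. both weights are in the tote (x of slab in the frame of tote between -0.165 and 0.165 m and y of slab in the frame of tote between -0.105 and 0.105 m and z of each of slab, round in the frame of tote below 0.115 m and x of round in the frame of tote between -0.165 and 0.165 m and y of round in the frame of tote between -0.105 and 0.105 m), for 0.2 s.
2. then the gate is swung shut (value of joint gate below 0.06 rad), for 0.2 s.
At the end, for the whole second after the job is handed in: Both weights lie at rest inside the tote (the centre of each underside between the tote's walls and less than 115 mm above the table) and the gate is shut to within 0.06 rad (all of step 1 and value of joint gate below 0.06 rad and linear speed of each of slab, round below 0.03 m/s); the robot touches nothing.
It fails at once if a weight is lifted (its origin more than 20 mm above the board's top) (height (world z) of any of slab, round above 0.185 m).
It fails at once if an optics mount is moved more than 20 mm or tilted more than 0.4 rad ((distance of mirror_mount from where it was at the start of the episode above 0.02 m or angle between mirror_mount's own z axis and vertical above 0.4 rad) or (distance of lens_mount from where it was at the start of the episode above 0.02 m or angle between lens_mount's own z axis and vertical above 0.4 rad)).
It fails at once if the screwdriver is moved more than 30 mm (distance of screwdriver from where it was at the start of the episode above 0.03 m).
It also fails if it takes over 72 s, if anything falls off the work surface, if the arm or the gripper's body presses on something with over 40 N, if the wrist force passes 120 N, or if a joint passes its speed limit or range.

## Working session

There is one attempt and no reset: what is moved stays moved. The work goes in short steps, Python scripts to look and compute and a shell command to move; the robot and the scene stay as the last step left them, time stands still between calls to the robot, and variables do not carry over. Pictures are saved under pics/ and viewed, and the job is handed in when it is done.

```bash
ls; mkdir -p pics
python3 - <<'E'
from plant import arm
import cv2
o=arm.get_obs()
print(o)
for n in("top","side"):
    i=arm.get_image(n); cv2.imwrite(f"pics/{n}0.png",i["pixels"][:,:,::-1]); print(n,i["fx"],i["fy"],i["cx"],i["cy"],i["R"],i["t"])
E
```

```text
pics
{'t': 0.0, 'joint_pos': array([-75.44169612,  34.38563897,  -0.14617691,  91.68179474,
         0.10251568,  54.02359823,  -4.57240681]), 'joint_velocities': array([ 0.03042869, -0.05906095, -0.07835083,  0.03724981,  0.07176299,
        0.05021987,  0.03354096]), 'joint_torque': array([ 1.02647111e-03, -7.76460242e+01,  1.56489015e+00, -2.58014649e+01,
        1.22668603e-02,  8.97832710e-03, -9.84414385e-06]), 'position': array([0.23539325, 0.68550311, 0.40379709]), 'tool_rot': array([[ 3.24738030e-01, -3.88684444e-04, -9.45803923e-01],
       [ 9.45802681e-01, -1.53819451e-03,  3.24738236e-01],
       [-1.58105110e-03, -9.99998741e-01, -1.31891465e-04]]), 'ft_force': array([0.35461691, 0.06522461, 0.42522527]), 'wrist_torque': array([-0.02954828,  0.05580138,  0.06539361]), 'grip_width': 0.9990189318038638}
top 446.1437894770917 446.1437894770917 313.2979947628768 240.10010619925762 [[ 0.00301071 -0.9999914   0.00285126]
 [-0.98946169 -0.00339174 -0.14475518]
 [ 0.1447636  -0.00238539 -0.98946339]] [-0.154619    0.60203076  1.09170848]
side 480.33913668332076 480.33913668332076 313.92964099214964 242.60766402572165 [[-0.95002395 -0.31216496  0.00274334]
 [-0.23319763  0.70380245 -0.67102979]
 [ 0.20754122 -0.63813411 -0.74142532]] [0.50069077 0.32876826 1.04776369]
```

View pics/top0.png

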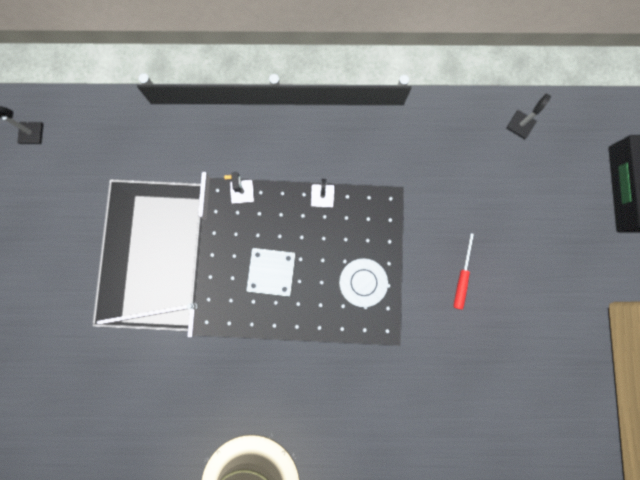

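View pics/side0.png

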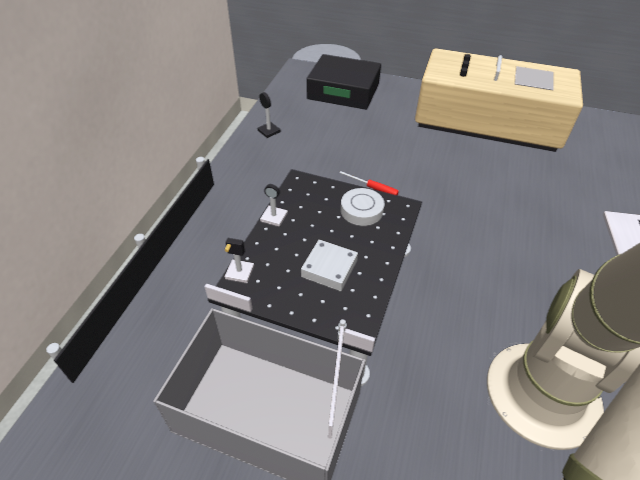

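The top view shows the slab at about (272,272), nearer the gateway, and the round at (364,283) behind it. The gate hinge is at (193,306) with the gate swung out to about (98,322). The mounts are at (241,190) and (322,195).

```bash
cat > h.py <<'E'
import numpy as np,cv2
from plant import arm
def cloud(n="top"):
    i=arm.get_image(n); z=i["z_map"].astype(float)
    v,u=np.mgrid[0:480,0:640]
    c=np.stack([(u-i["cx"])/i["fx"]*z,(v-i["cy"])/i["fy"]*z,z],-1)
    w=(c-i["t"])@np.asarray(i["R"])
    w[z==0]=np.nan
    return i,w
def blobs(w,lo,hi,minn=40,roi=None):
    m=((w[...,2]>lo)&(w[...,2]<hi)).astype(np.uint8)
    n,l,s,c=cv2.connectedComponentsWithStats(m)
    for k in range(1,n):
        if s[k,4]>=minn:
            p=w[l==k]; r=cv2.minAreaRect(p[:,:2].astype(np.float32)*1000)
            print(s[k,4],c[k].round(),'mean',(p.mean(0)*1000).round(1),'rect',np.round(r[0],1),np.round(r[1],1),round(r[2],1))
E
python3 - <<'E'
from h import *
i,w=cloud()
np.save('w0.npy',w)
for lo,hi in((.155,.175),(.188,.2),(.2,.235),(.138,.158)):
    print(lo,hi); blobs(w,lo,hi)
E
```

```text
0.155 0.175
27715 [299. 261.] mean [ 538.1 -121.4  164.5] rect [ 541.3 -123.2] [460.8 360.6] 87.3
0.188 0.2
69 [205. 196.] mean [678.9  90.9 194.1] rect [681.2  90.9] [  6.7 100.9] 83.9
1884 [271. 272.] mean [509.6 -59.9 194.3] rect [510.1 -59.6] [95.3 94.9] 83.6
1803 [364. 283.] mean [ 487.2 -261.8  194.4] rect [ 488.3 -262. ] [102.5 102.9] 0.2
47 [194. 320.] mean [405.6 103.1 194.1] rect [406.4 103.4] [ 4.1 68. ] 85.1
0.2 0.235
181 [202. 194.] mean [680.9  94.2 204.3] rect [681.   94.7] [ 9.5 99.1] 87.3
471 [160. 316.] mean [415.4 169.1 217.4] rect [416.9 197.9] [195.2  69.6] 84.2
0.138 0.158
92 [545. 101.] mean [ 929.5 -712.9  146.6] rect [ 931.7 -714.9] [12.6 42.7] 56.2
1116 [124. 251.] mean [562.1 282.3 147.1] rect [555.2 228. ] [216.6 340.2] 87.5
282 [196. 260.] mean [540.5 117.2 147.1] rect [543.9 117.8] [  7.  198.4] 87.9
77 [244. 478.] mean [ 71.9  -4.8 146.4] rect [71.2 -3.5] [53.9  6.7] 87.8
```

```bash
python3 - <<'E'
from h import *
print(arm.finger_overhang)
w=np.load('w0.npy')
z=w[...,2]
m=(z>.205)&(z<.23)&(w[...,0]<.46)&(w[...,1]>.11)&(w[...,0]>.35)
p=w[m][:,:2]; print(m.sum()); vx,vy,x0,y0=cv2.fitLine(p.astype(np.float32),cv2.DIST_HUBER,0,.01,.01).ravel()
print(vx,vy,x0,y0,np.degrees(np.arctan2(vy,vx)),p.min(0),p.max(0), 'x at y=.106',x0+vx/vy*(.106-y0))
for b in((600,720,-60,60),(600,720,-220,-100)):
    m=(z>.17)&(z<.28)&(w[...,0]>b[0]/1e3)&(w[...,0]<b[1]/1e3)&(w[...,1]>b[2]/1e3)&(w[...,1]<b[3]/1e3)
    q=w[m]; print(q.min(0),q.max(0))
E
python3 -m inch '[[0,0,-1.4,0.03,-0.03,0.03,0.06],[0,0,-2.8,0.06,-0.06,0.04,0.06],[0,0,-4.2,0.09,-0.09,0.04,0.06],[0,0,-5.6,0.12,-0.12,0.04,0.06],[0,0,-7,0.15,-0.15,0.04,0.06]]'
```

```text
0.1734
301
0.17583609 -0.98441947 0.41842508 0.19877304 -79.87268 [0.37540316 0.11035077] [0.4380897  0.29741941] x at y=.106 0.43499613
[ 0.66804197 -0.01480321  0.17016044] [0.71970292 0.03740639 0.27155471]
[ 0.6599106  -0.19729411  0.17014249] [ 0.71220059 -0.13988703  0.27050434]
t: 0.57
position: [0.377, 0.5437, 0.4451]
tool_rot: [[0.812, 0.0, -0.584], [0.584, 0.001, 0.812], [0.001, -1.0, 0.0]]
ft_force: [0.8, -0.4, -0.4]
grip_width: 0.702
```

```bash
python3 -m inch '[[0,0,-1.4,0.03,-0.04,0,0.06],[0,0,-2.8,0.05,-0.08,0,0.06],[0,0,-4.2,0.07,-0.12,0,0.06],[0,0,-5.6,0.09,-0.16,0,0.06],[0,0,-7.0,0.1,-0.2,0,0.06]]'
python3 -m inch '[[0,0,-0.73,0.005,-0.04,0,0.06],[0,0,-0.73,0.01,-0.08,0,0.06],[0,0,-0.73,0.015,-0.12,0,0.06],[0,0,-0.73,0.02,-0.16,0,0.06],[0,0,-0.73,0.022,-0.2,0,0.06]]'
python3 -m inch '[[0,0,0,0,-0.04,0,0.06],[0,0,0,0,-0.08,0,0.06],[0,0,0,0,-0.12,0,0.06],[0,0,0,0,-0.16,0,0.06],[0,0,0,0,-0.2,0,0.06]]'
python3 - <<'E'
from h import *
for k in range(1): o=arm.get_obs(); print(o["position"],o["tool_rot"].round(3).tolist(),o["joint_pos"].round(1))
E
```

```text
t: 0.98
position: [0.4721, 0.3593, 0.4446]
tool_rot: [[1.0, 0.001, -0.012], [0.012, 0.0, 1.0], [0.001, -1.0, 0.0]]
ft_force: [0.9, 0.4, 0.2]
grip_width: 0.706
t: 1.4
position: [0.4929, 0.1592, 0.4446]
tool_rot: [[0.999, 0.0, 0.045], [-0.045, -0.0, 0.999], [0.0, -1.0, -0.0]]
ft_force: [1.1, -0.4, -0.2]
grip_width: 0.704
t: 1.82
position: [0.4924, -0.0408, 0.4447]
tool_rot: [[0.999, 0.0, 0.045], [-0.045, 0.0, 0.999], [0.0, -1.0, 0.0]]
ft_force: [0.8, 0.8, 0.3]
grip_width: 0.7
[ 0.49238433 -0.04078742  0.4447364 ] [[0.999, 0.0, 0.045], [-0.045, 0.0, 0.999], [0.0, -1.0, 0.0]] [-22.2  16.6  26.3 119.8 -10.2  45.7   7.7]
```

```bash
python3 -m inch '[[0,0,0,0.007,-0.04,0,0.06],[0,0,0,0.015,-0.08,0,0.06],[0,0,0,0.015,-0.092,-0.03,0.06],[0,0,0,0.015,-0.092,-0.06,0.06],[0,0,0,0.015,-0.092,-0.085,0.06]]'
python3 - <<'E'
from h import *
i,w=cloud("side"); cv2.imwrite("pics/s1.png",cv2.resize(i["pixels"][120:320,200:460,::-1],None,fx=3,fy=3))
E
```

```text
t: 2.23
position: [0.5075, -0.1324, 0.3583]
tool_rot: [[0.999, 0.0, 0.048], [-0.048, -0.0, 0.999], [0.0, -1.0, -0.0]]
ft_force: [0.8, 1.3, 0.2]
grip_width: 0.699
```

View pics/s1.png

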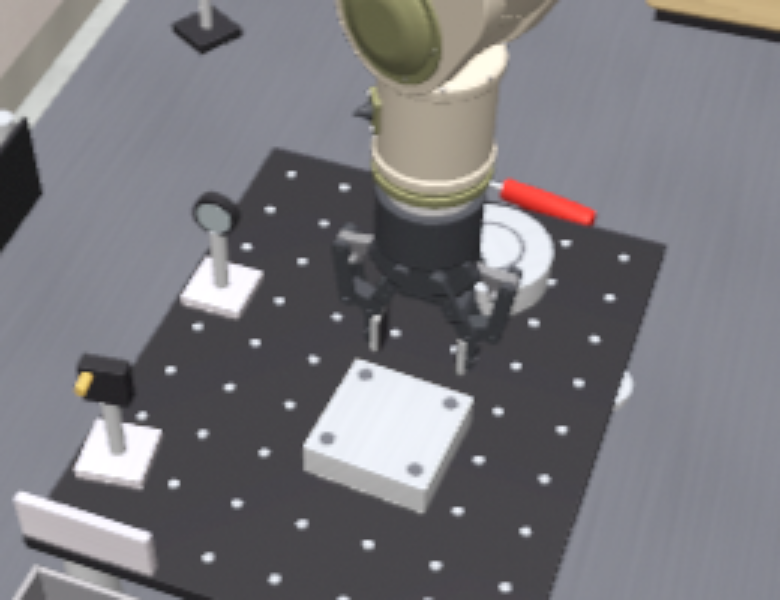

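The fingers are standing behind the slab, spread about as wide as it, with the round well behind them. I'll lower slightly and start pushing.

```bash
python3 -m inch '[[0,0,0,0,0,-0.005,0.06],[0,0,0,0,0,-0.009,0.06],[0,0,0,0,0.006,-0.009,0.06],[0,0,0,0,0.012,-0.009,0.06],[0,0,0,0.001,0.018,-0.009,0.06]]'
python3 -m inch '[[0,0,0,0,0.007,0,0.06],[0,0,0,0.001,0.014,0,0.06],[0,0,0,0.001,0.021,0,0.06],[0,0,0,0.001,0.028,0,0.06],[0,0,0,0.002,0.035,0,0.06]]'
python3 - <<'E'
from h import *
i,w=cloud("top"); cv2.imwrite("pics/t2.png",cv2.resize(i["pixels"][150:360,80:420,::-1],None,fx=2,fy=2))
E
```

```text
t: 2.7
position: [0.5094, -0.1132, 0.3519]
tool_rot: [[0.999, 0.004, 0.046], [-0.046, -0.002, 0.999], [0.004, -1.0, -0.002]]
ft_force: [2.7, -6.1, -2.9]
grip_width: 0.7
t: 3.12
position: [0.5108, -0.0789, 0.3519]
tool_rot: [[0.999, 0.003, 0.046], [-0.046, -0.003, 0.999], [0.003, -1.0, -0.003]]
ft_force: [-1.2, -10.6, -0.2]
grip_width: 0.702
```

View pics/t2.png

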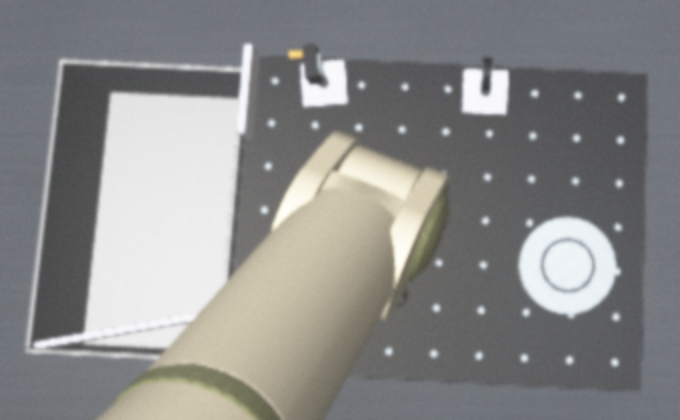

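The arm hides the slab in the top view. The push force is about 10 N, so it is sliding as expected. I'll continue.

```bash
python3 -m inch '[[0,0,0,0,0.008,0,0.06],[0,0,0,0.001,0.016,0,0.06],[0,0,0,0.001,0.024,0,0.06],[0,0,0,0.001,0.032,0,0.06],[0,0,0,0.002,0.040,0,0.06]]'
python3 -m inch '[[0,0,0,0,0.008,0,0.06],[0,0,0,0.001,0.016,0,0.06],[0,0,0,0.001,0.024,0,0.06],[0,0,0,0.001,0.032,0,0.06],[0,0,0,0.002,0.040,0,0.06]]'
python3 - <<'E'
from h import *
i,w=cloud("side"); cv2.imwrite("pics/s3.png",cv2.resize(i["pixels"][160:420,150:450,::-1],None,fx=2.3,fy=2.3))
E
```

```text
t: 3.58
position: [0.5127, -0.039, 0.3519]
tool_rot: [[0.999, 0.002, 0.046], [-0.046, -0.002, 0.999], [0.002, -1.0, -0.002]]
ft_force: [-1.0, -11.7, 1.2]
grip_width: 0.703
t: 4.0
position: [0.5147, 0.001, 0.3519]
tool_rot: [[0.999, 0.002, 0.046], [-0.046, -0.002, 0.999], [0.002, -1.0, -0.002]]
ft_force: [-1.4, -11.9, 1.1]
grip_width: 0.703
```

View pics/s3.png

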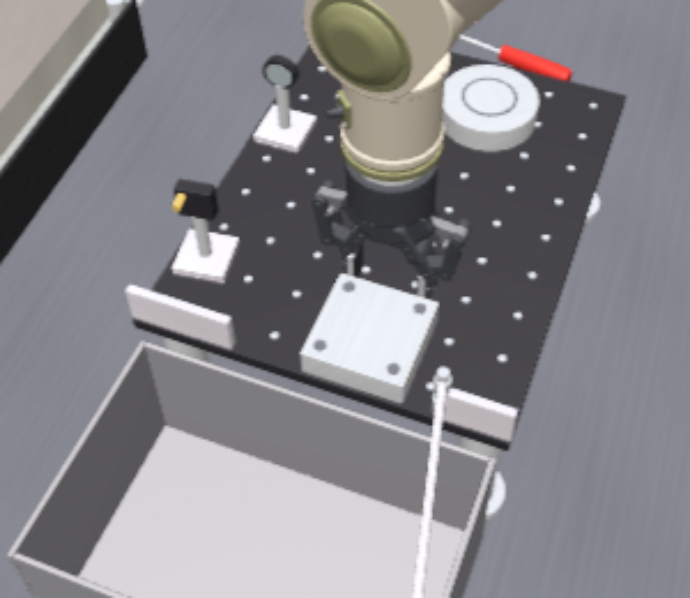

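The slab is square to the gateway, its front near the edge, and clear of the gate and fence on both sides. I'll keep pushing.

```bash
python3 -m inch '[[0,0,0,0,0.008,0,0.06],[0,0,0,0.001,0.016,0,0.06],[0,0,0,0.001,0.024,0,0.06],[0,0,0,0.001,0.032,0,0.06],[0,0,0,0.002,0.040,0,0.06]]'
python3 -m inch '[[0,0,0,0,0.006,0,0.06],[0,0,0,0.001,0.012,0,0.06],[0,0,0,0.001,0.018,0,0.06],[0,0,0,0.001,0.024,0,0.06],[0,0,0,0.001,0.030,0,0.06]]'
python3 - <<'E'
from h import *
i,w=cloud("side"); cv2.imwrite("pics/s4.png",cv2.resize(i["pixels"][160:460,130:430,::-1],None,fx=2,fy=2))
E
```

```text
t: 4.47
position: [0.5166, 0.0407, 0.3519]
tool_rot: [[0.999, 0.002, 0.047], [-0.047, -0.002, 0.999], [0.002, -1.0, -0.002]]
ft_force: [-0.8, -13.3, 3.6]
grip_width: 0.701
t: 4.88
position: [0.5183, 0.0702, 0.3529]
tool_rot: [[0.999, 0.004, 0.048], [-0.048, -0.002, 0.999], [0.004, -1.0, -0.001]]
ft_force: [0.2, -4.1, 6.7]
grip_width: 0.702
```

View pics/s4.png

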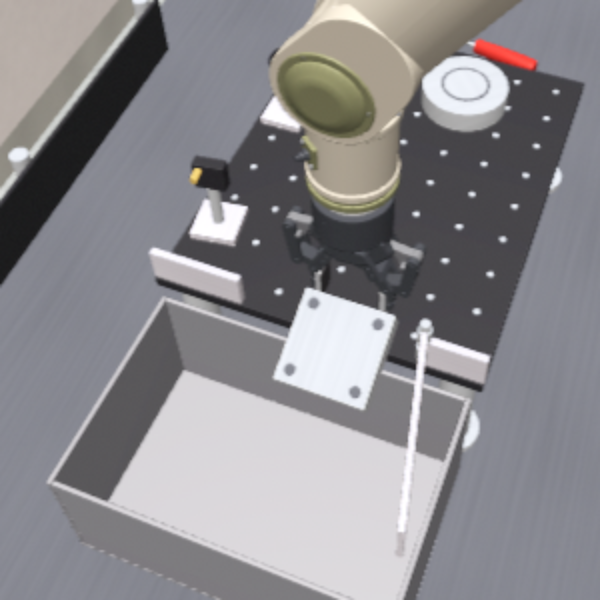

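The slab is tipping over the edge. I'll follow it a little further.

```bash
python3 -m inch '[[0,0,0,0,0.006,0,0.06],[0,0,0,0.001,0.012,0,0.06],[0,0,0,0.001,0.018,0,0.06],[0,0,0,0.001,0.018,0,0.06],[0,0,0,0.001,0.018,0,0.06]]'
python3 - <<'E'
from h import *
i,w=cloud("side"); cv2.imwrite("pics/s5.png",cv2.resize(i["pixels"][160:460,130:430,::-1],None,fx=2,fy=2))
E
```

```text
t: 5.35
position: [0.5188, 0.0909, 0.3506]
tool_rot: [[0.999, -0.0, 0.044], [-0.044, 0.0, 0.999], [-0.0, -1.0, 0.0]]
ft_force: [-0.2, -0.5, 0.1]
grip_width: 0.702
```

View pics/s5.png

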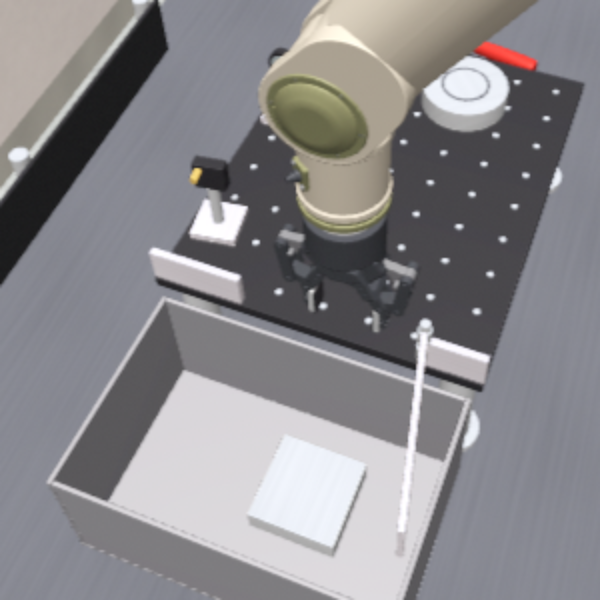

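The slab lies flat on the tote floor. Next I'll raise the gripper and go behind the round.

```bash
python3 -m inch '[[0,0,0,0,-0.01,0.03,0.06],[0,0,0,0,-0.03,0.065,0.06],[0,0,0,-0.003,-0.07,0.07,0.06],[0,0,0,-0.006,-0.11,0.07,0.06],[0,0,0,-0.01,-0.15,0.07,0.06]]'
python3 -m inch '[[0,0,0,-0.005,-0.04,0,0.06],[0,0,0,-0.01,-0.08,0,0.06],[0,0,0,-0.015,-0.12,0,0.06],[0,0,0,-0.02,-0.16,0,0.06],[0,0,0,-0.024,-0.2,0,0.06]]'
python3 -m inch '[[0,0,0,0,-0.04,0,0.06],[0,0,0,0,-0.08,0,0.06],[0,0,0,0,-0.088,0,0.06],[0,0,0,0,-0.088,-0.03,0.06],[0,0,0,0,-0.088,-0.055,0.06]]'
python3 - <<'E'
from h import *
i,w=cloud("side"); cv2.imwrite("pics/s6.png",cv2.resize(i["pixels"][60:320,200:500,::-1],None,fx=2.3,fy=2.3))
E
```

```text
t: 5.82
position: [0.5087, -0.0614, 0.4215]
tool_rot: [[0.999, 0.002, 0.044], [-0.044, 0.0, 0.999], [0.002, -1.0, 0.0]]
ft_force: [0.2, -1.0, 0.2]
grip_width: 0.701
t: 6.23
position: [0.4838, -0.2621, 0.4206]
tool_rot: [[0.999, -0.0, 0.046], [-0.046, 0.0, 0.999], [-0.0, -1.0, 0.0]]
ft_force: [0.9, 0.5, -0.6]
grip_width: 0.707
t: 6.65
position: [0.4842, -0.3496, 0.3654]
tool_rot: [[0.999, 0.002, 0.048], [-0.048, -0.002, 0.999], [0.002, -1.0, -0.002]]
ft_force: [0.7, 1.4, -0.9]
grip_width: 0.7
```

View pics/s6.png

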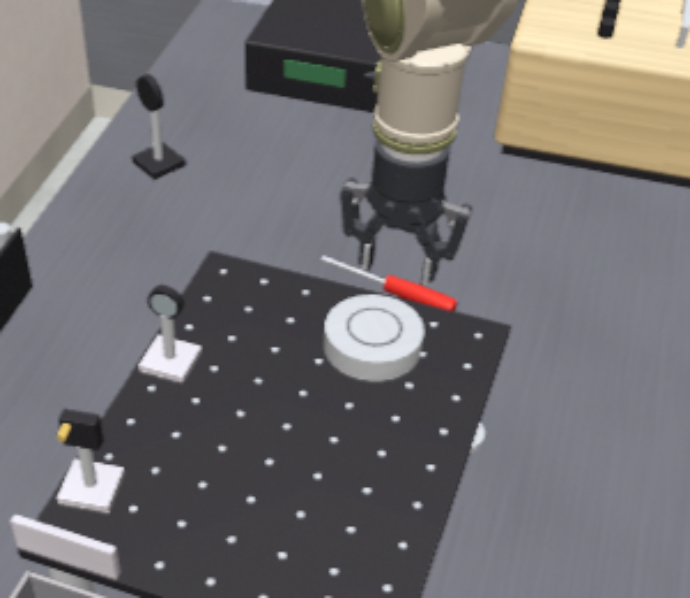

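Fingers are behind the round, above the board's rear edge. I'll lower and push, drifting slightly to +x.

```bash
python3 -m inch '[[0,0,0,0,0.005,-0.008,0.06],[0,0,0,0,0.010,-0.015,0.06],[0,0,0,0,0.018,-0.015,0.06],[0,0,0,0,0.026,-0.015,0.06],[0,0,0,0.001,0.034,-0.015,0.06]]'
python3 -m inch '[[0,0,0,0,0.007,0,0.06],[0,0,0,0.001,0.014,0,0.06],[0,0,0,0.002,0.021,0,0.06],[0,0,0,0.002,0.028,0,0.06],[0,0,0,0.003,0.035,0,0.06]]'
python3 -m inch '[[0,0,0,0.001,0.008,0,0.06],[0,0,0,0.002,0.016,0,0.06],[0,0,0,0.003,0.024,0,0.06],[0,0,0,0.003,0.032,0,0.06],[0,0,0,0.004,0.040,0,0.06]]'
python3 - <<'E'
from h import *
i,w=cloud("side"); cv2.imwrite("pics/s7.png",cv2.resize(i["pixels"][100:360,180:480,::-1],None,fx=2.3,fy=2.3))
E
```

```text
t: 7.12
position: [0.4859, -0.3134, 0.3517]
tool_rot: [[0.999, 0.001, 0.045], [-0.045, -0.002, 0.999], [0.001, -1.0, -0.002]]
ft_force: [-6.0, -13.9, -2.3]
grip_width: 0.701
t: 7.53
position: [0.4887, -0.2801, 0.3518]
tool_rot: [[0.999, 0.002, 0.047], [-0.047, -0.005, 0.999], [0.003, -1.0, -0.005]]
ft_force: [-1.9, -9.9, -4.5]
grip_width: 0.705
t: 7.95
position: [0.4927, -0.24, 0.3518]
tool_rot: [[0.999, 0.003, 0.047], [-0.047, -0.004, 0.999], [0.003, -1.0, -0.004]]
ft_force: [-1.9, -10.0, -4.4]
grip_width: 0.704
```

View pics/s7.png

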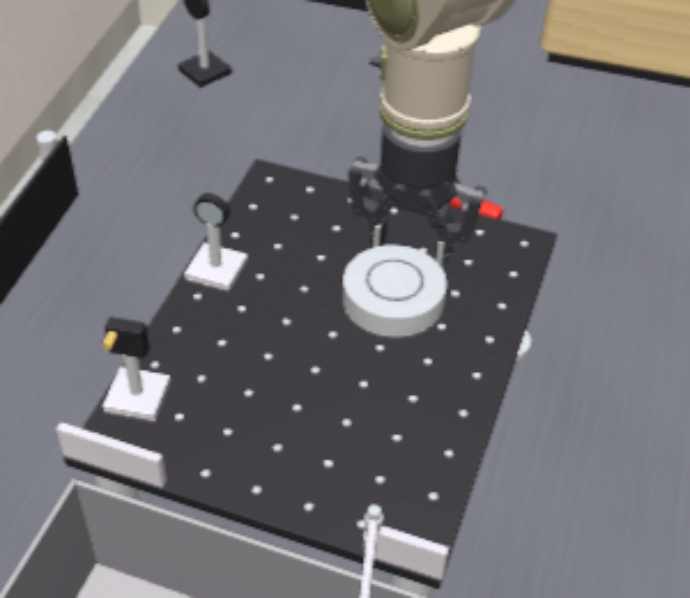

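The round sits centred against both fingers, so I'll continue.

```bash
python3 -m inch '[[0,0,0,0.001,0.01,0,0.06],[0,0,0,0.002,0.02,0,0.06],[0,0,0,0.003,0.03,0,0.06],[0,0,0,0.004,0.04,0,0.06],[0,0,0,0.005,0.05,0,0.06]]'
python3 -m inch '[[0,0,0,0.001,0.01,0,0.06],[0,0,0,0.002,0.02,0,0.06],[0,0,0,0.003,0.03,0,0.06],[0,0,0,0.004,0.04,0,0.06],[0,0,0,0.005,0.05,0,0.06]]'
python3 -m inch '[[0,0,0,0.001,0.01,0,0.06],[0,0,0,0.002,0.02,0,0.06],[0,0,0,0.003,0.03,0,0.06],[0,0,0,0.004,0.04,0,0.06],[0,0,0,0.005,0.05,0,0.06]]'
python3 -m inch '[[0,0,0,0.001,0.01,0,0.06],[0,0,0,0.002,0.02,0,0.06],[0,0,0,0.003,0.03,0,0.06],[0,0,0,0.004,0.04,0,0.06],[0,0,0,0.005,0.05,0,0.06]]'
python3 - <<'E'
from h import *
i,w=cloud("side"); cv2.imwrite("pics/s8.png",cv2.resize(i["pixels"][160:460,130:430,::-1],None,fx=2,fy=2))
E
```

```text
t: 8.42
position: [0.4978, -0.1901, 0.3518]
tool_rot: [[0.999, 0.003, 0.047], [-0.047, -0.004, 0.999], [0.003, -1.0, -0.004]]
ft_force: [-0.5, -11.0, -3.7]
grip_width: 0.705
t: 8.83
position: [0.5027, -0.1401, 0.3517]
tool_rot: [[0.999, 0.003, 0.047], [-0.047, -0.004, 0.999], [0.003, -1.0, -0.004]]
ft_force: [0.1, -11.5, -2.0]
grip_width: 0.704
t: 9.25
position: [0.5076, -0.0902, 0.3517]
tool_rot: [[0.999, 0.003, 0.047], [-0.047, -0.003, 0.999], [0.003, -1.0, -0.003]]
ft_force: [-1.4, -12.4, -2.1]
grip_width: 0.703
t: 9.67
position: [0.5125, -0.0403, 0.3517]
tool_rot: [[0.999, 0.002, 0.047], [-0.047, -0.003, 0.999], [0.002, -1.0, -0.003]]
ft_force: [-1.2, -12.2, -0.4]
grip_width: 0.696
```

View pics/s8.png

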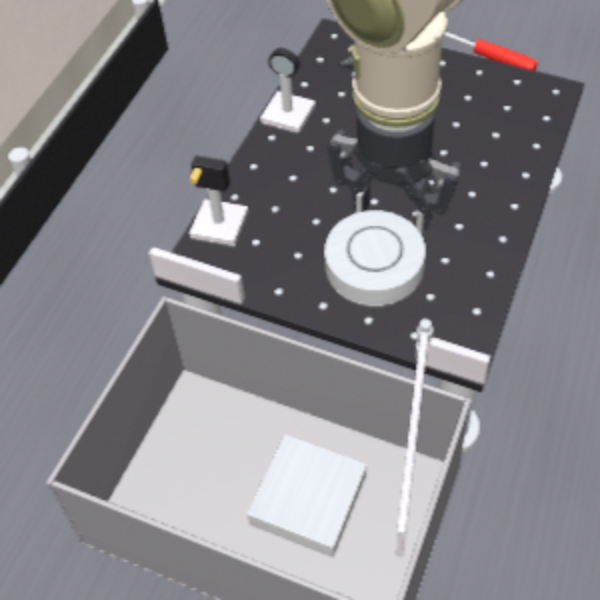

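```bash
python3 -m inch '[[0,0,0,0.001,0.008,0,0.06],[0,0,0,0.003,0.016,0,0.06],[0,0,0,0.005,0.024,0,0.06],[0,0,0,0.006,0.032,0,0.06],[0,0,0,0.008,0.040,0,0.06]]'
python3 -m inch '[[0,0,0,0.001,0.008,0,0.06],[0,0,0,0.002,0.016,0,0.06],[0,0,0,0.003,0.024,0,0.06],[0,0,0,0.004,0.032,0,0.06],[0,0,0,0.005,0.040,0,0.06]]'
python3 -m inch '[[0,0,0,0,0.007,0,0.06],[0,0,0,0.001,0.014,0,0.06],[0,0,0,0.001,0.021,0,0.06],[0,0,0,0.001,0.028,0,0.06],[0,0,0,0.001,0.035,0,0.06]]'
python3 - <<'E'
from h import *
i,w=cloud("side"); cv2.imwrite("pics/s9.png",cv2.resize(i["pixels"][160:460,130:430,::-1],None,fx=2,fy=2))
E
```

```text
t: 10.13
position: [0.5201, -0.0007, 0.3515]
tool_rot: [[0.999, 0.001, 0.047], [-0.047, -0.003, 0.999], [0.001, -1.0, -0.003]]
ft_force: [-3.1, -13.7, 0.8]
grip_width: 0.702
t: 10.55
position: [0.5253, 0.0391, 0.3516]
tool_rot: [[0.999, 0.001, 0.048], [-0.048, -0.003, 0.999], [0.001, -1.0, -0.003]]
ft_force: [-1.8, -13.2, 0.9]
grip_width: 0.702
t: 10.97
position: [0.5275, 0.0718, 0.3535]
tool_rot: [[0.999, 0.006, 0.05], [-0.05, -0.004, 0.999], [0.006, -1.0, -0.004]]
ft_force: [-0.9, -19.1, 20.2]
grip_width: 0.703
```

View pics/s9.png

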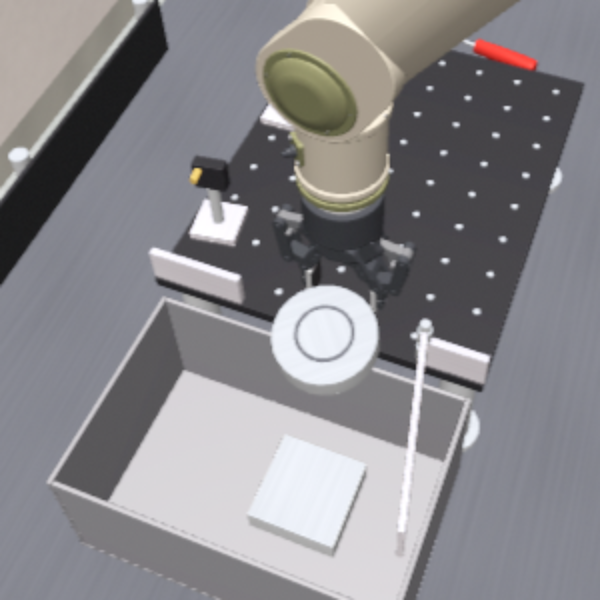

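```bash
python3 -m inch '[[0,0,0,0,0.005,0,0.06],[0,0,0,0,0.010,0,0.06],[0,0,0,0,0.013,0,0.06],[0,0,0,0,0.015,0,0.06],[0,0,0,0,0.015,0,0.06]]'
python3 - <<'E'
from h import *
i,w=cloud("side"); cv2.imwrite("pics/s10.png",cv2.resize(i["pixels"][160:460,130:430,::-1],None,fx=2,fy=2))
E
```

```text
t: 11.43
position: [0.5267, 0.0922, 0.3505]
tool_rot: [[0.999, -0.0, 0.044], [-0.044, 0.0, 0.999], [-0.0, -1.0, 0.0]]
ft_force: [0.6, -0.4, -0.5]
grip_width: 0.704
```

View pics/s10.png

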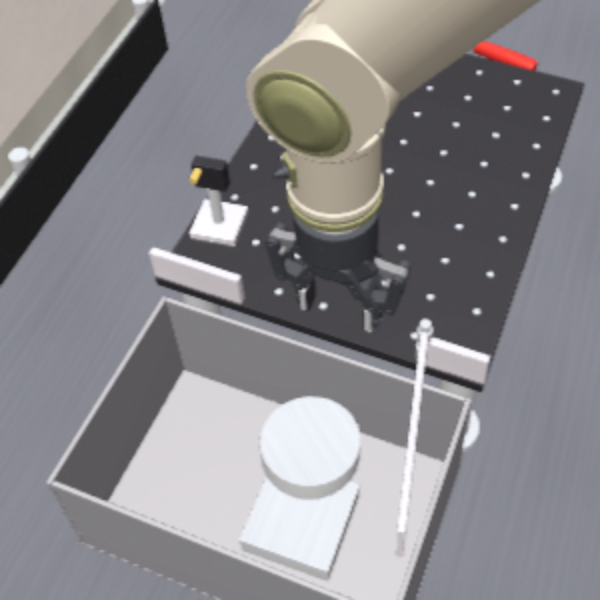

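Both weights are lying in the tote, the round resting partly on the slab. Now I'll close the fingers, rise, and cross over to the gate's outer side.

```bash
python3 -m inch '[[0,0,0,0,0,0.04,0],[0,0,0,0,0,0.08,0],[0,0,0,0,0,0.1,0],[0,0,0,-0.025,0.025,0.1,0],[0,0,0,-0.05,0.05,0.1,0]]'
python3 -m inch '[[0,0,0,-0.025,0.025,0,0],[0,0,0,-0.05,0.05,0,0],[0,0,0,-0.075,0.075,0,0],[0,0,0,-0.1,0.095,0,0],[0,0,0,-0.112,0.105,0,0]]'
python3 - <<'E'
from h import *
print(arm.get_obs()["joint_pos"].round(1))
i,w=cloud("side"); cv2.imwrite("pics/s11.png",i["pixels"][:,:,::-1])
j,w2=cloud("top"); cv2.imwrite("pics/t11.png",j["pixels"][:,:,::-1])
for n,W in (("side",w),("top",w2)):
    m=(W[...,1]>.13)&(W[...,1]<.33)&(W[...,0]>.42)&(W[...,0]<.7)&(W[...,2]>.03)&(W[...,2]<.14)
    print(n); blobs(np.where(m[...,None],W,np.nan),.03,.14)
E
```

```text
t: 11.9
position: [0.4773, 0.1401, 0.452]
tool_rot: [[0.999, 0.003, 0.049], [-0.049, 0.001, 0.999], [0.003, -1.0, 0.001]]
ft_force: [0.0, 1.1, -0.2]
grip_width: 0.005
t: 12.32
position: [0.3622, 0.2479, 0.4503]
tool_rot: [[0.999, -0.002, 0.042], [-0.042, -0.0, 0.999], [-0.002, -1.0, -0.0]]
ft_force: [-0.1, 0.7, -0.8]
grip_width: 0.0
[-70.   12.3  34.5 125.7 -10.   44.6 -31.3]
side
3646 [282. 401.] mean [526.  213.8  49.8] rect [530.7 208.6] [156.7 111.5] 89.8
top
1075 [118. 225.] mean [631.5 326.8  87.7] rect [624.2 327.2] [  5.5 151.8] 87.4
2036 [168. 270.] mean [525.2 210.6  51.2] rect [529.4 214. ] [140.8 112.2] 88.8
```

View pics/s11.png

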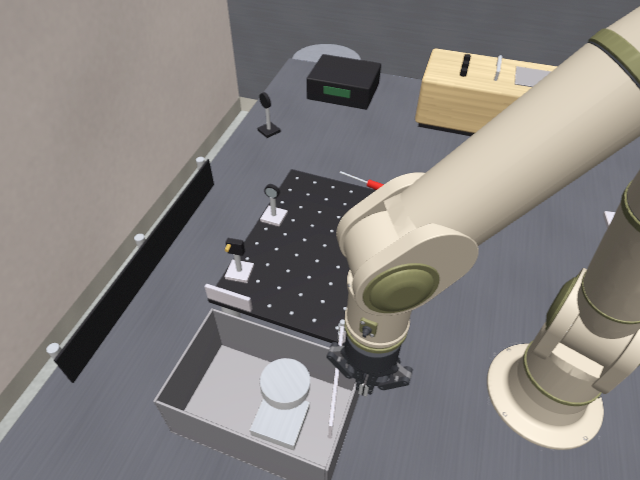

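View pics/t11.png

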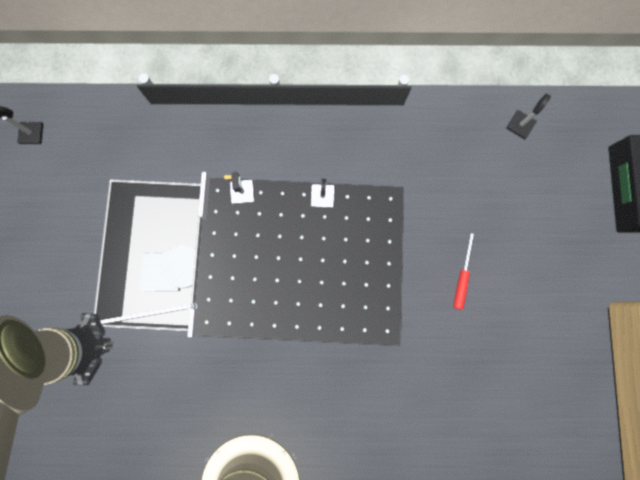

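Both weights lie low in the tote (mean height about 50 mm). The closed fingers are outside the gate on the robot's side. Next I'll work out the sweep waypoints.

```bash
python3 -m inch '[[0,0,0,0,0,-0.025,0],[0,0,0,0,0,-0.05,0],[0,0,0,0,0,-0.075,0],[0,0,0,0.005,0,-0.075,0],[0,0,0,0.01,0,-0.075,0]]'
python3 - <<'E'
import numpy as np
H=np.array([435.6,105.9])
for th in list(range(100,0,-10))+[0,-2.6]:
    a=np.radians(th);u=np.array([np.cos(a),np.sin(a)]);n=np.array([-u[1],u[0]])
    off=3+14.5*abs(n[0])+11*abs(n[1])
    print(th,(H+140*u+off*n).round())
E
```

```text
t: 12.83
position: [0.3759, 0.2452, 0.3753]
tool_rot: [[0.999, -0.001, 0.047], [-0.047, -0.002, 0.999], [-0.001, -1.0, -0.002]]
ft_force: [0.7, -0.3, 1.0]
grip_width: -0.0
100 [392. 240.]
90 [418. 246.]
80 [441. 247.]
70 [464. 244.]
60 [487. 238.]
50 [509. 227.]
40 [530. 212.]
30 [547. 193.]
20 [561. 171.]
10 [571. 146.]
0 [576. 120.]
-2.6 [576. 114.]
```

```bash
python3 -m inch '[[0,0,0,0.01,0,0,0],[0,0,0,0.02,0,0,0],[0,0,0,0.03,0.001,0,0],[0,0,0,0.04,0.001,0,0],[0,0,0,0.05,0.001,0,0]]'
python3 -m inch '[[0,0,0,0.01,0,0,0],[0,0,0,0.02,-0.001,0,0],[0,0,0,0.03,-0.001,0,0],[0,0,0,0.04,-0.003,0,0],[0,0,0,0.05,-0.006,0,0]]'
python3 - <<'E'
from h import *
i,w=cloud("side"); cv2.imwrite("pics/s12.png",cv2.resize(i["pixels"][200:480,150:450,::-1],None,fx=2,fy=2))
E
```

```text
t: 13.25
position: [0.4262, 0.2472, 0.3763]
tool_rot: [[0.999, 0.001, 0.045], [-0.045, 0.001, 0.999], [0.001, -1.0, 0.001]]
ft_force: [-1.6, 0.5, 0.6]
grip_width: 0.001
t: 13.67
position: [0.4758, 0.241, 0.3755]
tool_rot: [[0.999, -0.0, 0.045], [-0.045, -0.0, 0.999], [-0.0, -1.0, -0.0]]
ft_force: [-1.4, 0.4, 0.1]
grip_width: -0.0
```

View pics/s12.png

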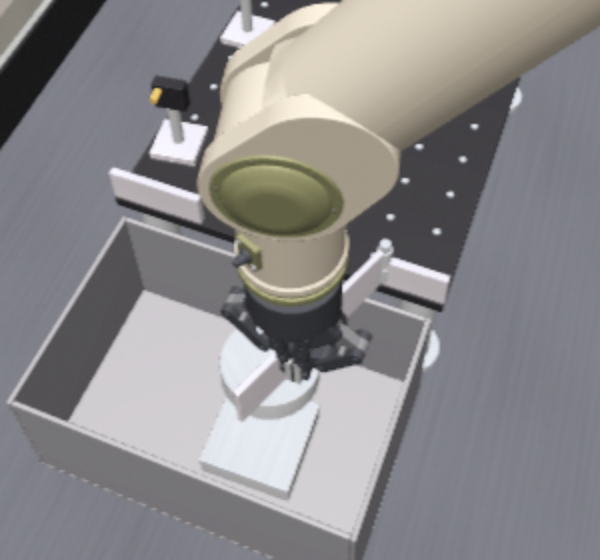

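The gate is following the fingers at about 65°, with roughly 1.5 N contact force. I'll continue around the arc.

```bash
python3 -m inch '[[0,0,0,0.009,-0.003,0,0],[0,0,0,0.018,-0.006,0,0],[0,0,0,0.027,-0.01,0,0],[0,0,0,0.035,-0.015,0,0],[0,0,0,0.043,-0.021,0,0]]'
python3 -m inch '[[0,0,0,0.007,-0.006,0,0],[0,0,0,0.013,-0.013,0,0],[0,0,0,0.019,-0.02,0,0],[0,0,0,0.025,-0.028,0,0],[0,0,0,0.03,-0.036,0,0]]'
python3 -m inch '[[0,0,0,0.005,-0.008,0,0],[0,0,0,0.010,-0.017,0,0],[0,0,0,0.014,-0.026,0,0],[0,0,0,0.018,-0.035,0,0],[0,0,0,0.021,-0.044,0,0]]'
python3 - <<'E'
from h import *
i,w=cloud("side"); cv2.imwrite("pics/s13.png",cv2.resize(i["pixels"][200:480,150:450,::-1],None,fx=2,fy=2))
E
```

```text
t: 14.13
position: [0.5187, 0.2197, 0.3756]
tool_rot: [[0.999, 0.0, 0.045], [-0.045, -0.0, 0.999], [0.0, -1.0, -0.0]]
ft_force: [-1.6, -0.1, -0.1]
grip_width: -0.0
t: 14.55
position: [0.5484, 0.1831, 0.3756]
tool_rot: [[0.999, -0.0, 0.046], [-0.046, -0.0, 0.999], [-0.0, -1.0, -0.0]]
ft_force: [-0.8, 0.5, -0.3]
grip_width: -0.002
t: 14.97
position: [0.5693, 0.1391, 0.3757]
tool_rot: [[0.999, 0.0, 0.046], [-0.046, -0.0, 0.999], [0.0, -1.0, -0.0]]
ft_force: [-1.6, 0.6, -0.1]
grip_width: 0.001
```

View pics/s13.png

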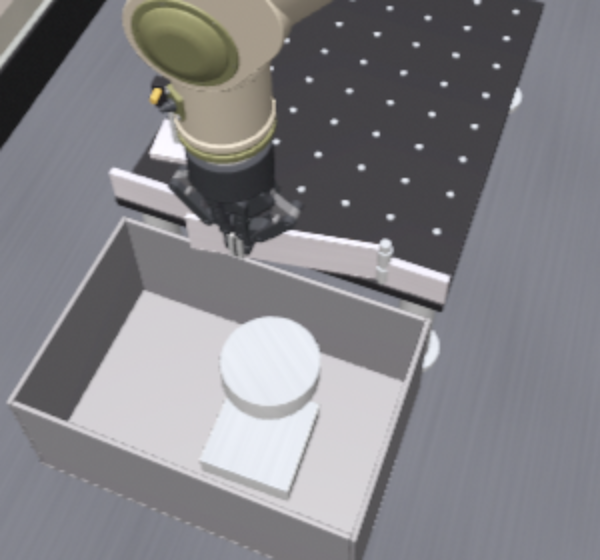

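```bash
python3 -m inch '[[0,0,0,0.001,-0.005,0,0],[0,0,0,0.002,-0.010,0,0],[0,0,0,0.003,-0.015,0,0],[0,0,0,0.004,-0.019,0,0],[0,0,0,0.004,-0.022,0,0]]'
python3 -m inch '[[0,0,0,0,-0.002,0,0],[0,0,0,0,-0.004,0,0],[0,0,0,0,-0.006,0,0]]'
```

```text
t: 15.43
position: [0.573, 0.1177, 0.3757]
tool_rot: [[0.999, 0.0, 0.046], [-0.046, -0.0, 0.999], [0.0, -1.0, -0.0]]
ft_force: [-0.2, 1.2, -0.2]
grip_width: 0.004
t: 15.68
position: [0.5729, 0.114, 0.3757]
tool_rot: [[0.999, 0.0, 0.044], [-0.044, 0.003, 0.999], [0.0, -1.0, 0.003]]
ft_force: [-0.2, 13.8, 0.3]
grip_width: -0.0
```

The force jumped to 14 N, so the gate is on its end stop. I'll hold briefly, then retreat outward and up.

```bash
python3 -m inch '[[0,0,0,0,0,0,0],[0,0,0,0,0,0,0],[0,0,0,0,0,0,0]]'
python3 -m inch '[[0,0,0,0,0.01,0,0],[0,0,0,0,0.03,0,0],[0,0,0,0,0.06,0,0],[0,0,0,0,0.07,0.04,0],[0,0,0,0,0.08,0.08,0]]'
python3 -m inch '[[0,0,0,-0.02,0.03,0.02,0],[0,0,0,-0.04,0.06,0.03,0],[0,0,0,-0.06,0.09,0.03,0],[0,0,0,-0.08,0.12,0.03,0],[0,0,0,-0.08,0.15,0.03,0]]'
python3 -m inch '[[0,0,0,0,0.03,0,0],[0,0,0,0,0.06,0,0],[0,0,0,0,0.09,0,0],[0,0,0,0,0.09,0,0],[0,0,0,0,0.09,0,0]]'
python3 - <<'E'
from h import *
i,w=cloud("side"); cv2.imwrite("pics/s14.png",i["pixels"][:,:,::-1])
j,W=cloud("top"); cv2.imwrite("pics/t14.png",j["pixels"][:,:,::-1])
for W in (W,w):
    m=(W[...,2]>.207)&(W[...,2]<.23)&(W[...,0]>.45)&(W[...,0]<.625)&(W[...,1]>.05)&(W[...,1]<.16)
    p=W[m][:,:2].astype(np.float32); vx,vy,x,y=cv2.fitLine(p,cv2.DIST_HUBER,0,.01,.01).ravel(); print(len(p),np.degrees(np.arctan(vy/vx)),x,y)
    m=(W[...,1]>.13)&(W[...,1]<.325)&(W[...,0]>.42)&(W[...,0]<.68)&(W[...,2]>.025)&(W[...,2]<.145)
    q=W[m]; print(len(q),q.min(0),q.max(0),np.percentile(q[:,2],[5,50,95]))
W=cloud("top")[1]; z=W[...,2]
for b in((600,720,-60,60),(600,720,-220,-100)):
    m=(z>.17)&(z<.28)&(W[...,0]>b[0]/1e3)&(W[...,0]<b[1]/1e3)&(W[...,1]>b[2]/1e3)&(W[...,1]<b[3]/1e3)
    q=W[m]; print(q.min(0),q.max(0))
E
```

```text
t: 15.93
position: [0.5729, 0.1142, 0.3757]
tool_rot: [[0.999, 0.0, 0.043], [-0.043, 0.002, 0.999], [0.0, -1.0, 0.002]]
ft_force: [-0.1, 7.5, 0.2]
grip_width: -0.001
t: 16.35
position: [0.5722, 0.1943, 0.4546]
tool_rot: [[0.999, -0.004, 0.043], [-0.043, -0.003, 0.999], [-0.004, -1.0, -0.003]]
ft_force: [1.2, 0.6, -0.1]
grip_width: -0.0
t: 16.77
position: [0.4895, 0.3438, 0.4861]
tool_rot: [[0.999, -0.002, 0.043], [-0.043, 0.001, 0.999], [-0.002, -1.0, 0.001]]
ft_force: [0.9, -0.2, 0.1]
grip_width: -0.001
t: 17.18
position: [0.492, 0.4343, 0.4848]
tool_rot: [[0.999, -0.0, 0.042], [-0.042, -0.001, 0.999], [-0.0, -1.0, -0.001]]
ft_force: [-0.3, 0.0, 0.3]
grip_width: -0.002
376 -2.3546154 0.51501703 0.10026394
2119 [0.47299412 0.14669639 0.02526486] [0.67991087 0.32499278 0.14460268] [0.03165609 0.06056061 0.06902107]Traceback (most recent call last):
  File "<stdin>", line 6, in <module>
cv2.error: OpenCV(4.12.0) /io/opencv/modules/imgproc/src/linefit.cpp:50: error: (-215:Assertion failed) count > 0 in function 'fitLine2D_wods'
```

View pics/s14.png

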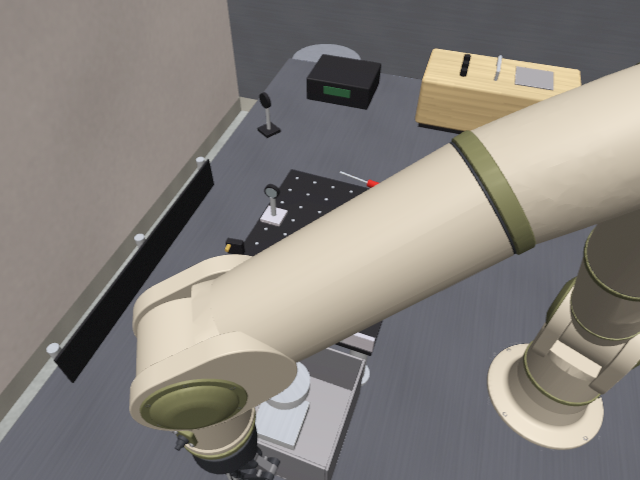

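View pics/t14.png

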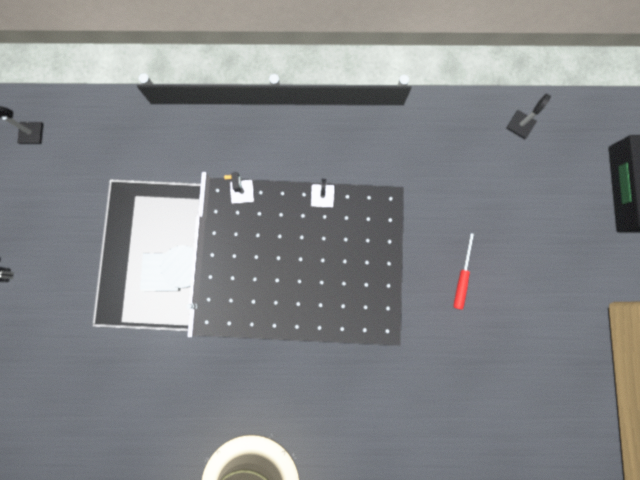

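The top view shows the gate in line with the fence (-2.4° against the fence's -2.6°). Both weights are in the tote, and the mounts and screwdriver are at their original pixels, so I'm handing in.

Run:
```python
from plant import arm
print(arm.get_obs()["t"],arm.get_obs()["ft_force"]); arm.close_job()
```

```text
17.2833 [ 0.08553391 -0.57858004 -0.25334882]
the job is handed in; nothing more can be done
```

I slid both weights out through the gateway into the tote, slab first and then the round. Then I swung the gate shut, backed the arm clear and handed the job in at 17.3 s. The interface gave no verdict.

Last checks:
- **Weights:** Both are in the tote, and the highest points of the pair are about 70 mm above the table. The slab landed flat and the round rests partly on it. I did not measure their speed, but they sat in the same place in pictures about 5 s apart.
- **Gate:** It met its end stop when closing (14 N on the fingers). It measures -2.4° against about -2.6° for the fence, which is well inside the 0.06 rad limit.
- **Mounts and screwdriver:** They show no visible movement in the top view.
- **Robot:** It was clear of everything, with the wrist force near zero. The highest wrist force I read was about 28 N, as the round tipped.

**One check failed:** The final side-view gate fit and the numeric check of the mounts did not run, because the arm blocked the side camera and the script stopped. Those results rest on the top view alone.

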